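Level the coin scale and hold a coin tube ready above it

ROBOT

A 6-joint arm with a two-finger parallel gripper is mounted at the origin on a cart in front of the work surface, level with it; the furniture and walls round the work are solid. World frame = base frame: x ahead of the robot, y to its left, z up, the work surface at z = 0. Lengths are in m, angles in degrees, forces in N, time in s.
With the tool pointing down it reaches from about 0.3 to 0.75 m from the base axis. Payload 8.5 kg.
Tool frame: the origin (TCP) lies at the very end of the fingers, on their centre line; the grasp point (between the pads) lies 19 mm behind it; z points along the fingers, y is the line along which they close (so a half turn about z gives the same grasp; the last joint's range is limited). The gripper opens to 85 mm and grips with 20 to 120 N. Pads are 22 mm wide; open, the fingers measure 114 mm over their backs; the gripper's body (76 mm by 85 mm) begins 54 mm behind the grasp point. The pads swing forward as they close: fully open they stand 13 mm farther back than shut.
Start: joints at [52.179, 21.807, 74.336, -0, 83.858, -12.336], TCP at [0.237, 0.496, 0.231] pointing down, gripper open.
Joint ranges: [-178.18, 178.18], [-50.72, 133.34], [12.68, 142.11], [-81.47, 261.47], [9.98, 163.14], [-165.26, 165.26]. Speed limits (degrees/s): [136.94, 136.94, 180, 180, 180, 180].

INTERFACE

Orientations are given as a 3x3 rotation matrix whose columns are the frame's x, y, z axes.
In Python, from rig import observe, cams, ticket gives the robot as it stands.
- The arm moves only by the tool move_arm, never from a script. Its arguments are lists of equal length, an entry for each row: "jaw": the finger opening in cm, from 0 to 8.54; "dp": the shift along the tool's x, y, z in cm, a list of three; "turn": the turn, a rotation vector about the tool's x, y, z in rad, a list of three. In form: {"jaw": [jaw, ...], "dp": [[tx, ty, tz], ...], "turn": [[wx, wy, wz], ...]}. A call has 1 to 12 rows; each row shifts and turns the commanded pose from where the row before left it, along the tool's axes as they then stand; what a row does not reach is not made up. A row lasts 1/12 s, in which the tool goes at most 41.7 mm and 7.16 degrees, less where a joint would pass 70% of its speed; a pose out of reach is approached as far as the arm can. A call is refused whole if a number of a shift passes 4.17 or a number of a turn 0.125, either way. A call with a gripper value outside its range is refused whole. The fingers move at their own pace and stop on an object; "force" is the grip in N (left out, the last holds). Time passes only in rows, so rows that do not move let the fingers close. It gives the time, the measured TCP pose, the force, the opening and the grip force at its end, in the units of the state.
- observe(): the state, without advancing time (a new reading comes with each control period).
- cams.get_image(name): name is "scene" or "top" or "wrist"; returns (picture, depth): 420x560x3 uint8, red, green, blue; 420x560 float32, m along the optical axis (not along the pixel's ray), 0 where there is no reading.
- cams.calibration(name): a dict with "vertical_fov" (degrees; the focal length in pixels is half the picture's height over the tangent of half this angle, whatever the lens; pixels are square), "cx", "cy" (the principal point, pixels), "k1" (the pictures are not rectified: a ray, as slopes to the right and down, at radius r is drawn at 1 + k1 r^2 times it, then the intrinsics apply), "view" (4x4, takes a point from world to camera coordinates); the wrist camera has in their place "tool_from_camera" (4x4, takes a point from camera to tool coordinates, whose origin is the TCP and whose axes are the flange's). Camera axes: x right, y up, looking along -z (the intrinsics and any distortion apply to the point x, -y, -z); pixel columns grow to the right and rows downward; lengths in m; the calibration is good to about 2 mm. A picture is of the moment at which its call begins: read the wrist's pose just before it. calibration takes no time and is no camera call.
- ticket.close_job(): hands the job in; it is judged then, once.
Trained networks look in the newest picture that a camera, given by its name, has taken for a name from the list of things; names that differ only in an ending like _2 or _b are one class to them, and where a whole thing is asked for, a point or a joint stands for the part that bears it (a point fixed in the world has none). Each returns a list of dicts, best first, with "p" (0 to 1); they miss things now and then, are a little off and sometimes report something else, mostly with a low value. They report only what shows in the picture. A call takes as long as a camera call.
- cams.spot_in(camera, query): "box" ([centre column, centre row, width, height] as shares, 0 to 1, of the picture: columns of its width, rows of its height, round what is visible of it).
- cams.outline_of(camera, query): "mask" (420x560 bool, what is visible of it) and "box" ([centre column, centre row, width, height] as shares, 0 to 1, of the picture: columns of its width, rows of its height, round what is visible of it).
- cams.mark_of(camera, query): "location" ([column, row] as shares, 0 to 1, of the picture: columns of its width, rows of its height: a listed point, or the origin of a listed thing).
The state is a dict: "time_s": time; "q": joint angles; "qvel": joint speeds; "joint_efforts": joint torques, N m; "position": TCP position; "tool_rot": TCP orientation; "ft_force": force on the tool from outside, world axes, zero at the start; "wrist_torque": the same for the moment, N m; "grip_width": finger opening in m; "gripper_force": force on a finger pad.
Only numpy, scipy, OpenCV 4.12 (cv2) and the standard library are available. Lean on these libraries where they do the work, as an engineer would, in place of code of your own. Each camera call takes 0.05 s, during which the arm holds its last target. There are 200 camera calls.

TASK

First turn the foot knob at the front of the coin scale until the scale's deck sits level, and let go of the knob. Then pick up the coin tube, lift it over the top of the toolbox without touching the box, and hold it upright and centred about a centimetre above the raised ring on the scale, never touching the scale with it, so that I can zero the scale first. Finish like that, still holding the tube; leave the other things where they stand.

Things in the scene. Friction and masses are not known exactly. Their poses are not given: they have to be found in the camera images.
- coin_tube: Plain grey upright cylinder, 26 mm in diameter and 50 mm tall, 0.08 to 0.17 kg, standing on the counter on the opposite side of the toolbox from the scale. Origin: centre of its underside, z up along its axis.
- scale: Grey coin scale, fixed, left or right of the toolbox. Origin: on the counter under the middle of its deck housing; x points from the knob (front, -x) to the rear, z up. Deck housing: x -80 to 80 mm, y -70 to 70 mm, top 46 mm high when level, front edge up to 15 mm higher at the start; hinge along y at x 70, z 20 mm. The foot knob stands over a lug at the front, at x -120 mm, y 0.
- ring_rim (a point): Centre of the raised round ring on the scale's round steel pan, at the height of the ring's upper rim. Ring: 42 mm wide inside, 48 mm outside, rim 5 mm above the pan. It moves with the deck; when level it is at x 20 mm, y 0, z 55 mm of scale.
- knob_grip (a point): Middle of the foot knob's black upright bar, 87 mm above the counter, where to grip it. Bar: 44 mm long (this point's x axis), 12 mm thick (its y axis), from 70 to 100 mm above the counter; a white line on top marks its +x end. It turns about the vertical without rising or sinking, resists with about 0.06 N m and stays where it is left.
- foot_knob (a joint): Angle of the knob, rad, growing anticlockwise seen from above. 0: the bar lies along the scale's x axis with the white line towards the ring, and the deck is level. It starts between 0.5 and 1.2, so turn it clockwise; stops at -0.5 and 1.4.
- scale_deck (a joint): Tilt of the scale's deck, rad: 0 is level, positive is front end up. It follows the knob: 0.08 rad of tilt for each rad of knob.
- toolbox: Closed toolbox, dark below with a dull red lid, fixed to the counter between scale and tube. Origin: centre of its underside; 154 mm along its x axis (the way across from tube to scale), 212 mm along its y axis, 124 mm tall.
- glue_stick: Bystander: standing glue stick, 26 mm in diameter, 86 mm tall, behind the toolbox. Origin: centre of its underside.
- ink_bottle: Bystander: small standing bottle, 37 mm in diameter, 76 mm tall, behind the toolbox. Origin: centre of its underside.
- desk_bell: Bystander: round desk bell, 80 mm in diameter, 52 mm tall, in front of the toolbox. Origin: centre of its underside.
- clip_box: Bystander: small carton 45 x 60 x 22 mm at the right of the counter. Origin: centre of its underside.

How it is judged:
By the outcome, as a careful person would: the job done as asked, in the order asked, and still so for the second after the job is handed in, while the arm keeps its last pose, push and grip.
It also fails if it takes over 58 s, if anything falls off the work surface, if the arm or the gripper's body presses on something with over 40 N, if the wrist force passes 120 N, or if a joint passes its speed limit or range.

## Working session

There is one attempt and no reset: what is moved stays moved. The work goes in short steps, Python scripts to look and compute and a tool call to move; the robot and the scene stay as the last step left them, time stands still between calls to the robot, and variables do not carry over. Pictures are saved under pics/ and viewed, at most 10 in all, crops included, and the job is handed in when it is done.

Besides the shell and the picture viewer there is one more tool, called after "Emit:" by a JSON object that holds its "op" and its "data". move_arm: Moves the arm, as the interface text tells. Its arguments: {"type":"object","properties":{"jaw":{"type":"array","items":{"type":"number"}},"dp":{"type":"array","items":{"type":"array","items":{"type":"number"}}},"turn":{"type":"array","items":{"type":"array","items":{"type":"number"}}},"force":{"type":"number"}},"required":["jaw","dp","turn"]}

```bash
mkdir -p pics; cat > h.py <<'E'
import numpy as np, cv2
from rig import observe, cams, ticket
def K(c,h=420): 
    f=h/2/np.tan(np.radians(c["vertical_fov"])/2); return f,c["cx"],c["cy"],c["k1"]
def w2c(name,st=None):
    c=cams.calibration(name)
    if "view" in c: return np.array(c["view"])
    T=np.eye(4);T[:3,:3]=np.array(st["tool_rot"]);T[:3,3]=st["position"]
    return np.linalg.inv(T@np.array(c["tool_from_camera"]))
def ray(name,uv,st=None):
    f,cx,cy,k=K(cams.calibration(name)); uv=np.atleast_2d(uv).astype(float)
    d=(uv-[cx,cy])/f; s=d.copy()
    for _ in range(20): s=d/(1+k*(s**2).sum(1,keepdims=True))
    V=np.linalg.inv(w2c(name,st)); 
    r=np.c_[s[:,0],-s[:,1],-np.ones(len(s))]
    return V[:3,3], r@V[:3,:3].T
def atz(name,uv,z,st=None):
    o,r=ray(name,uv,st); return o+r*((z-o[2])/r[:,2])[:,None]
def atd(name,uv,dep,st=None):
    o,r=ray(name,uv,st); return o+r*np.asarray(dep)[:,None]
def cloud(name,mask,dep,st=None):
    v,u=np.nonzero(mask&(dep>0)); return atd(name,np.c_[u,v],dep[v,u],st)
def shot(name,fn=None):
    st=observe(); im,d=cams.get_image(name)
    if fn: cv2.imwrite("pics/"+fn,im[:,:,::-1])
    return st,im,d
E
python3 - <<'E'
from h import *
for n in ("scene","top"):
    st,im,d=shot(n,n+"0.png"); print(n,st["time_s"],w2c(n).round(3).tolist())
    for q in ["coin_tube","scale","toolbox","foot_knob","desk_bell","glue_stick","ink_bottle","clip_box"]:
        r=cams.outline_of(n,q)
        for o in r[:1]:
            P=cloud(n,o["mask"],d)
            if len(P): print(q,round(o["p"],2),np.round(o["box"],3),len(P),"med",np.median(P,0).round(3),"lo",np.percentile(P,3,axis=0).round(3),"hi",np.percentile(P,97,axis=0).round(3))
    for q in ["coin_tube","scale","toolbox","ring_rim","knob_grip"]:
        for o in cams.mark_of(n,q)[:1]:
            z={"ring_rim":.058,"knob_grip":.087}.get(q,0); uv=np.array(o["location"])*[560,420]
            print(q,round(o["p"],2),uv.round(1),atz(n,uv,z).round(4))
E
```

```text
scene 0.0 [[0.736, -0.676, 0.015, -0.476], [0.315, 0.363, 0.877, -0.233], [-0.599, -0.641, 0.481, -0.719], [0.0, 0.0, 0.0, 1.0]]
coin_tube 0.69 [0.585 0.622 0.022 0.055] 238 med [ 0.574 -0.247  0.034] lo [ 0.569 -0.255  0.005] hi [ 0.591 -0.231  0.051]
scale 0.37 [0.586 0.622 0.011 0.049] 226 med [ 0.574 -0.247  0.034] lo [ 0.569 -0.255  0.007] hi [ 0.591 -0.232  0.051]
toolbox 0.93 [0.485 0.501 0.155 0.159] 4211 med [ 0.572 -0.05   0.088] lo [ 0.51  -0.069  0.009] hi [0.695 0.054 0.122]
foot_knob 0.61 [0.302 0.45  0.012 0.041] 113 med [0.435 0.24  0.086] lo [0.42  0.232 0.065] hi [0.454 0.255 0.101]
desk_bell 0.77 [0.373 0.605 0.06  0.051] 645 med [ 0.389 -0.029  0.026] lo [ 0.364 -0.048  0.004] hi [0.426 0.005 0.042]
glue_stick 0.62 [0.544 0.432 0.007 0.011] 40 med [0.773 0.026 0.083] lo [0.764 0.021 0.074] hi [0.781 0.038 0.089]
ink_bottle 0.78 [0.587 0.487 0.027 0.06 ] 287 med [ 0.766 -0.083  0.04 ] lo [ 0.757 -0.093  0.003] hi [ 0.786 -0.063  0.076]
clip_box 0.72 [0.686 0.775 0.066 0.08 ] 777 med [ 0.509 -0.445  0.023] lo [ 0.494 -0.471  0.005] hi [ 0.537 -0.414  0.025]
coin_tub
[... 782 characters left out ...]
ed [0.436 0.246 0.095] lo [0.421 0.235 0.038] hi [0.451 0.262 0.103]
desk_bell 0.73 [0.435 0.652 0.049 0.076] 650 med [ 0.401 -0.013  0.031] lo [ 0.366 -0.045  0.004] hi [0.434 0.021 0.044]
ink_bottle 0.62 [0.478 0.324 0.022 0.038] 167 med [ 0.768 -0.074  0.054] lo [ 0.757 -0.089  0.015] hi [ 0.784 -0.057  0.079]
clip_box 0.86 [0.719 0.561 0.05  0.038] 385 med [ 0.518 -0.437  0.022] lo [ 0.496 -0.467  0.003] hi [ 0.538 -0.41   0.027]
coin_tube 0.56 [330.2 208.6] [[ 0.583 -0.246  0.   ]]
scale 0.76 [149.5 212.2] [[0.5595 0.2505 0.    ]]
toolbox 0.66 [236.9 195.4] [[0.6124 0.0112 0.    ]]
ring_rim 0.96 [141.  204.1] [[0.5779 0.2597 0.058 ]]
knob_grip 0.46 [140.1 257.9] [[0.4377 0.2487 0.087 ]]
```

View pics/top0.png

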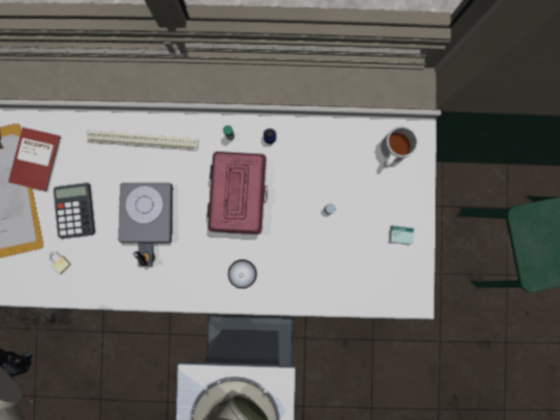

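View pics/scene0.png

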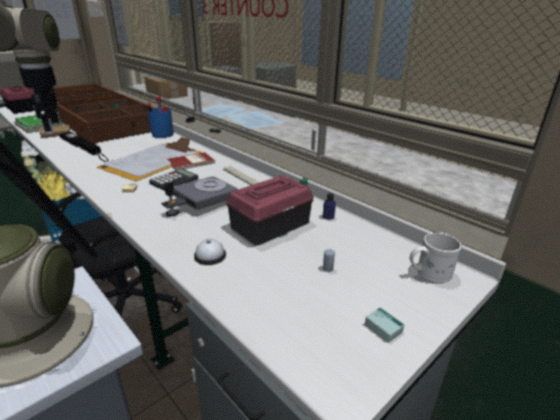

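The top picture shows the scale at about (146,212), knob (145,255), toolbox (237,193) and tube (330,209). The scene picture agrees, with the tube at (328,260) and the knob at (170,195). Next I'll move the wrist camera over the knob.

```bash
cat >> h.py <<'E'
from scipy.spatial.transform import Rotation as Ro
def plan(p,yaw=None,st=None):
    "tool-frame shift (cm) to reach p; then rotation vector to tool-down with tool x at world yaw deg"
    st=st or observe(); R=np.array(st["tool_rot"])
    print("t",st["time_s"],"dp cm",(R.T@(np.array(p)-st["position"])*100).round(2))
    if yaw is not None:
        a=np.radians(yaw); x=np.array([np.cos(a),np.sin(a),0]); z=np.array([0,0,-1.]); T=np.c_[x,np.cross(z,x),z]
        print("turn",Ro.from_matrix(R.T@T).as_rotvec().round(4))
E
python3 - <<'E'
from h import *
st=observe(); print(np.round(st["tool_rot"],4).tolist(),st["position"]); print(np.round(cams.calibration("wrist")["tool_from_camera"],3).tolist(), cams.calibration("wrist")["vertical_fov"])
plan([.42,.25,.25],0)
E
```

```text
[[-0.9027, 0.4303, 0.0], [0.4303, 0.9027, 0.0], [0.0, 0.0, -1.0]] [0.23662301 0.49647969 0.23132526]
[[-0.001, 0.963, 0.27, 0.068], [1.0, 0.001, 0.001, -0.0], [0.001, 0.27, -0.963, -0.142], [0.0, 0.0, 0.0, 1.0]] 69.51405210976999
t 1.4 dp cm [-27.16 -14.36  -1.87]
turn [-0.     -0.      2.6968]
```

Emit:
{"op": "move_arm", "data": {"jaw": [8.5,8.5,8.5,8.5,8.5,8.5,8.5,8.5,8.5,8.5,8.5,8.5], "dp": [[-2.3,-1.1,0],[-2.3,-1.1,0],[-2.3,-1.2,0],[-2.3,-1.2,0],[-2.3,-1.2,0],[-2.3,-1.2,0],[-2.3,-1.2,0],[-2.3,-1.2,0],[-2.3,-1.2,0],[-2.3,-1.2,0],[-2.3,-1.2,0],[-2.3,-1.2,0]], "turn": [[0,0,-0.1],[0,0,0],[0,0,0],[0,0,0],[0,0,0],[0,0,0],[0,0,0],[0,0,0],[0,0,0],[0,0,0],[0,0,0],[0,0,0]]}}

```text
time_s: 2.4
position: [0.4473, 0.2668, 0.2314]
tool_rot: [[-0.941, 0.338, 0.0], [0.338, 0.941, 0.0], [-0.0, 0.0, -1.0]]
ft_force: [-0.2, 0.6, 0.2]
grip_width: 0.0855
gripper_force: 0.0
```

```bash
python3 - <<'E'
from h import *
st,im,d=shot("wrist","w1.png"); print(st["time_s"],st["position"],st["q"])
for q in ["scale","foot_knob","coin_tube","toolbox"]:
    for o in cams.outline_of("wrist",q)[:1]:
        P=cloud("wrist",o["mask"],d,st)
        print(q,round(o["p"],2),len(P),"lo",np.percentile(P,3,axis=0).round(3),"hi",np.percentile(P,97,axis=0).round(3))
        if q=="foot_knob":
            T=P[P[:,2]>.092]; 
            if len(T): print(len(T),T.mean(0).round(4),T.min(0).round(3),T.max(0).round(3)); r=cv2.minAreaRect((T[:,:2]*1000).astype(np.float32)); print(r)
for q,z in [("ring_rim",.058),("knob_grip",.087),("scale",0)]:
    for o in cams.mark_of("wrist",q)[:1]:
        uv=np.array(o["location"])*[560,420]; print(q,round(o["p"],2),uv.round(1),atz("wrist",uv,z,st).round(4))
E
```

```text
2.4 [0.44725672 0.2667575  0.2314322 ] [ 1.77737005e+01  1.88591057e+01  7.89028101e+01 -8.38086881e-04
  8.22268381e+01 -5.24652131e+01]
scale 0.57 15698 lo [0.426 0.19  0.036] hi [0.628 0.317 0.097]
foot_knob 0.93 822 lo [0.421 0.236 0.07 ] hi [0.453 0.265 0.1  ]
582 [0.4373 0.2498 0.0982] [0.419 0.233 0.092] [0.456 0.266 0.102]
((438.0516052246094, 249.3555450439453), (43.49931335449219, 11.965044021606445), 40.258338928222656)
toolbox 0.71 3054 lo [ 0.512 -0.043  0.005] hi [0.627 0.071 0.122]
ring_rim 0.86 [308.2 293.5] [[0.5783 0.254  0.058 ]]
knob_grip 0.8 [260.4 190.2] [[0.4368 0.2494 0.087 ]]
scale 0.93 [299.2 259.6] [[0.5604 0.2524 0.    ]]
```

View pics/w1.png

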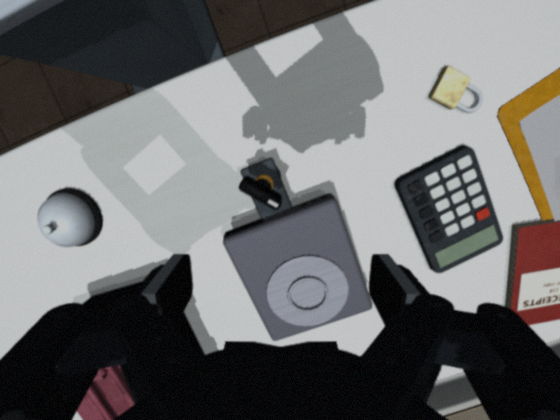

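The wrist picture shows the knob bar at (260,188) with its white end at (273,200), so the angle is positive. The ring is at (308,293) and the deck edges are clear. I'll fit the deck yaw.

```bash
cat >> h.py <<'E'
def deck(d,st):
    P=cloud("wrist",np.ones(d.shape,bool),d,st)
    m=(P[:,2]>.036)&(P[:,2]<.068)&(P[:,0]>.462)&(P[:,0]<.66)&(P[:,1]>.15)&(P[:,1]<.35)
    Q=P[m]; r=cv2.minAreaRect((Q[:,:2]*1000).astype(np.float32)); print("deck rect",r)
    S=Q[np.hypot(Q[:,0]-.578,Q[:,1]-.254)>.055]
    A=np.c_[S[:,:2]-[.56,.252],np.ones(len(S))]
    for _ in range(5):
        c=np.linalg.lstsq(A,S[:,2],rcond=None)[0]; k=abs(A@c-S[:,2])<.003; A,S=A[k],S[k]
    print("plane",c.round(4),len(S)); return Q
def knob(st,d):
    for o in cams.outline_of("wrist","foot_knob")[:1]:
        P=cloud("wrist",o["mask"],d,st); T=P[P[:,2]>.092]; print("knob",o["p"],len(T),cv2.minAreaRect((T[:,:2]*1000).astype(np.float32)))
E
python3 - <<'E'
from h import *
st,im,d=shot("wrist"); deck(d,st)
plan([.4378,.2494,.15],220.3)
E
```

```text
deck rect ((550.3450927734375, 253.05902099609375), (177.11338806152344, 139.47775268554688), 1.6298104524612427)
plane [-0.0526 -0.0028  0.0487] 7414
t 2.85 dp cm [ 0.12 -2.08  8.14]
turn [ 1.0000e-04  1.0000e-04 -1.0468e+00]
```

Emit:
{"op": "move_arm", "data": {"jaw": [5,5,5,5,5,5,5,5,5,5,5,5], "dp": [[0.12,-2.08,0],[0,0,0.8],[0,0,0.8],[0,0,0.8],[0,0,0.8],[0,0,0.8],[0,0,0.8],[0,0,0.8],[0,0,0.8],[0,0,0.8],[0,0,0.8],[0,0,0]], "turn": [[0,0,-0.1],[0,0,-0.1],[0,0,-0.1],[0,0,-0.1],[0,0,-0.1],[0,0,-0.1],[0,0,-0.1],[0,0,-0.1],[0,0,-0.1],[0,0,-0.1],[0,0,-0.047],[0,0,0]]}}

```text
time_s: 3.85
position: [0.4374, 0.249, 0.1502]
tool_rot: [[-0.762, -0.648, -0.002], [-0.648, 0.762, -0.001], [0.002, 0.001, -1.0]]
ft_force: [-0.1, -0.2, 1.0]
grip_width: 0.0505
gripper_force: 0.0
```

```bash
python3 - <<'E'
from h import *
st,im,d=shot("wrist"); knob(st,d); print(st["position"],st["grip_width"])
plan([.4378,.2494,.07],220.3)
E
```

```text
knob 0.78 1004 ((438.0762634277344, 249.14430236816406), (43.52721405029297, 11.276594161987305), 40.038570404052734)
[0.43739841 0.24896556 0.15015699] 0.05051986944506078
t 3.95 dp cm [-0.    0.05  8.15]
turn [ 0.0001 -0.0001 -0.0023]
```

Emit:
{"op": "move_arm", "data": {"jaw": [5,5,5,5,5,5,5,0.5,0.5,0.5,0.5,0.5], "dp": [[0,0,1.5],[0,0,1.5],[0,0,1.5],[0,0,1.5],[0,0,1.0],[0,0,1.0],[0,0,0],[0,0,0],[0,0,0],[0,0,0],[0,0,0],[0,0,0]], "turn": [[0,0,0],[0,0,0],[0,0,0],[0,0,0],[0,0,0],[0,0,0],[0,0,0],[0,0,0],[0,0,0],[0,0,0],[0,0,0],[0,0,0]], "force": 40}}

```text
time_s: 4.95
position: [0.4381, 0.2497, 0.0724]
tool_rot: [[-0.764, -0.645, 0.001], [-0.645, 0.764, 0.002], [-0.002, 0.001, -1.0]]
ft_force: [-4.3, 5.2, 6.7]
grip_width: 0.0115
gripper_force: 43.0
```

Emit:
{"op": "move_arm", "data": {"jaw": [0.5,0.5,0.5,0.5,0.5,0.5,0.5,0.5,0.5,0.5,0.5,0.5], "dp": [[0,0,0],[0,0,0],[0,0,0],[0,0,0],[0,0,0],[0,0,0],[0,0,0],[0,0,0],[0,0,0],[0,0,0],[0,0,0],[0,0,0]], "turn": [[0,0,0.067],[0,0,0.067],[0,0,0.067],[0,0,0.067],[0,0,0.067],[0,0,0.067],[0,0,0.067],[0,0,0.067],[0,0,0.067],[0,0,0.067],[0,0,0],[0,0,0]]}}

```text
time_s: 5.95
position: [0.438, 0.2497, 0.0724]
tool_rot: [[-1.0, -0.031, 0.0], [-0.031, 1.0, 0.002], [-0.001, 0.002, -1.0]]
ft_force: [-4.0, 5.8, 6.0]
grip_width: 0.0116
gripper_force: 43.1
```

Emit:
{"op": "move_arm", "data": {"jaw": [5,5,5,5,5,5,5,5,5,5], "dp": [[0,0,0],[0,0,0],[0,0,0],[0,0,0],[0,0,-1.5],[0,0,-1.5],[0,0,-1.5],[0,0,-1.5],[0,0,-2],[0,0,0]], "turn": [[0,0,0],[0,0,0],[0,0,0],[0,0,0],[0,0,0],[0,0,0],[0,0,0],[0,0,0],[0,0,0],[0,0,0]]}}

```text
time_s: 6.78
position: [0.4397, 0.249, 0.1545]
tool_rot: [[-0.999, -0.032, 0.006], [-0.032, 0.999, 0.001], [-0.006, 0.001, -1.0]]
ft_force: [0.5, -0.1, 1.0]
grip_width: 0.0501
gripper_force: 0.0
```

```bash
python3 - <<'E'
from h import *
st,im,d=shot("wrist","w2.png"); knob(st,d); deck(d,st); print(st["position"],st["grip_width"])
E
```

```text
knob 0.59 1000 ((437.8316345214844, 249.568359375), (43.062686920166016, 11.443400382995605), 1.4624687433242798)
deck rect ((531.8489990234375, 252.051025390625), (110.11138916015625, 139.06338500976562), 1.4193438291549683)
plane [ 0.0097 -0.0002  0.0455] 5771
[0.43974009 0.24899345 0.15447626] 0.05010945767977143
```

View pics/w2.png

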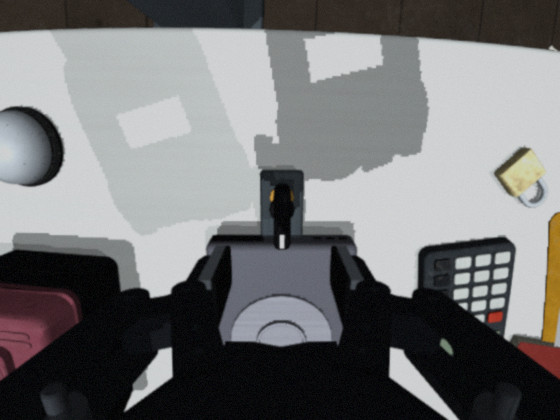

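Picture w2 shows the bar at (283,215) in line with the deck, its white end towards the ring at (282,240). I'll back off and check that the deck is level.

Emit:
{"op": "move_arm", "data": {"jaw": [8.5,8.5,8.5,8.5,8.5,8.5], "dp": [[0,0,-2.4],[0,0,-2.4],[0,0,-2.4],[0,0,-2.4],[0,0,0],[0,0,0]], "turn": [[0,0,0],[0,0,0],[0,0,0],[0,0,0],[0,0,0],[0,0,0]]}}

```text
time_s: 7.38
position: [0.4385, 0.2486, 0.247]
tool_rot: [[-0.999, -0.032, 0.0], [-0.032, 0.999, 0.0], [-0.0, 0.0, -1.0]]
ft_force: [0.2, -0.1, -0.5]
grip_width: 0.0847
gripper_force: 0.0
```

```bash
python3 - <<'E'
from h import *
st,im,d=shot("wrist","w3.png"); knob(st,d); Q=deck(d,st); print(st["position"],st["q"])
for q,z in [("ring_rim",.055),("knob_grip",.087),("scale",0)]:
    for o in cams.mark_of("wrist",q)[:1]:
        uv=np.array(o["location"])*[560,420]; print(q,round(o["p"],2),uv.round(1),atz("wrist",uv,z,st).round(4))
# pan/ring by height
P=cloud("wrist",np.ones(d.shape,bool),d,st)
for c in (.48,.50,.52,.54,.56,.58,.6,.62):
    for y in (.195,.31):
        m=(abs(P[:,0]-c)<.006)&(abs(P[:,1]-y)<.006); print(c,y,np.median(P[m,2]).round(4) if m.any() else None,end="; ")
plan([.58,-.245,.2],181.5)
E
```

```text
knob 0.78 497 ((437.65478515625, 248.89370727539062), (42.85154724121094, 11.09897518157959), 2.0066542625427246)
deck rect ((557.2255859375, 252.59176635742188), (160.54885864257812, 141.18785095214844), 1.4131799936294556)
plane [-0.     -0.0003  0.0449] 6964
[0.43845991 0.24862589 0.24703995] [ 1.60774788e+01  1.64991732e+01  7.97450636e+01 -5.39580479e-03
  8.37309342e+01 -7.57618738e+01]
ring_rim 0.96 [278.6 294.3] [[0.5785 0.2499 0.055 ]]
knob_grip 0.89 [284.5 191.8] [[0.4394 0.2521 0.087 ]]
scale 0.97 [279.2 261.6] [[0.5602 0.2499 0.    ]]
0.48 0.195 0.0308; 0.48 0.31 0.0361; 0.5 0.195 0.0452; 0.5 0.31 0.0451; 0.52 0.195 0.0451; 0.52 0.31 0.0452; 0.54 0.195 0.0453; 0.54 0.31 0.0453; 0.56 0.195 0.0452; 0.56 0.31 0.0454; 0.58 0.195 0.0453; 0.58 0.31 0.0452; 0.6 0.195 0.045; 0.6 0.31 0.0451; 0.62 0.195 0.0451; 0.62 0.31 0.0451; t 7.6333 dp cm [-12.61 -49.78   4.61]
turn [-0.0006 -0.0024  0.006 ]
```

The deck is level (fitted slope 0.000) and the knob is free. Next is the tube, passing high over the box.

Emit:
{"op": "move_arm", "data": {"jaw": [8.5,8.5,8.5,8.5,8.5,8.5,8.5,8.5,8.5,8.5,8.5,8.5], "dp": [[-0.9,-4.1,0],[-0.9,-4.1,0],[-0.9,-4.1,0],[-0.9,-4.1,0],[-0.9,-4.1,0],[-0.9,-4.1,0],[-0.9,-4.1,0],[-0.9,-4.1,0],[-0.9,-4.1,0],[-0.9,-4.1,0],[-0.9,-4.1,0],[-0.9,-4.1,0]], "turn": [[0,0,0],[0,0,0],[0,0,0],[0,0,0],[0,0,0],[0,0,0],[0,0,0],[0,0,0],[0,0,0],[0,0,0],[0,0,0],[0,0,0]]}}

```text
time_s: 8.63
position: [0.5611, -0.2381, 0.2464]
tool_rot: [[-0.999, -0.032, -0.001], [-0.032, 0.999, 0.001], [0.001, 0.001, -1.0]]
ft_force: [0.6, 0.1, -0.0]
grip_width: 0.0849
gripper_force: 0.0
```

Emit:
{"op": "move_arm", "data": {"jaw": [8.5,8.5,8.5,8.5], "dp": [[0,0,2.5],[0,0,2.5],[0,0,0],[0,0,0]], "turn": [[0,0,0],[0,0,0],[0,0,0],[0,0,0]]}}

```text
time_s: 8.97
position: [0.5608, -0.2357, 0.1963]
tool_rot: [[-0.999, -0.032, -0.003], [-0.032, 0.999, 0.002], [0.003, 0.002, -1.0]]
ft_force: [-0.3, 0.1, -0.6]
grip_width: 0.0848
gripper_force: 0.0
```

```bash
cat >> h.py <<'E'
def tube(st,d,zt=.05):
    for o in cams.outline_of("wrist","coin_tube")[:1]:
        P=cloud("wrist",o["mask"],d,st); T=P[P[:,2]>P[:,2].max()-.006]
        print("tube",o["p"],len(T),"zmax",P[:,2].max().round(4),cv2.minEnclosingCircle((T[:,:2]*1000).astype(np.float32)),"mean",T.mean(0).round(4)); return o,P
E
python3 - <<'E'
from h import *
st,im,d=shot("wrist","w4.png"); tube(st,d); print(st["position"],st["q"])
for o in cams.mark_of("wrist","coin_tube")[:1]:
    uv=np.array(o["location"])*[560,420]; print(o["p"],uv.round(1),atz("wrist",uv,0,st).round(4))
E
```

```text
tube 0.61 529 zmax 0.0506 ((582.7987670898438, -241.3028106689453), 13.250619888305664) mean [ 0.5822 -0.2412  0.0485]
[ 0.56080897 -0.23570939  0.1962788 ] [-3.39340956e+01  2.92158046e+01  6.78034522e+01  4.44242255e-04
  8.31739615e+01 -1.25780298e+02]
0.66 [274.2 201.7] [[ 0.5814 -0.2426  0.    ]]
```

View pics/w4.png

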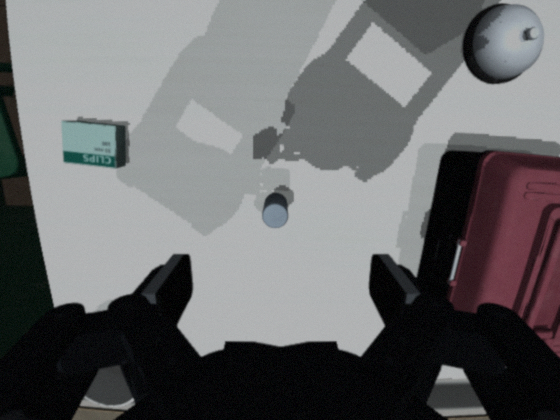

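The tube's top is at (275,218) in the wrist picture, giving a tube axis at (0.583,-0.241).

Emit:
{"op": "move_arm", "data": {"jaw": [6,6,6,6,6,6], "dp": [[-1.09,-0.31,2.5],[-1.09,-0.31,2.5],[0,0,2.5],[0,0,2.5],[0,0,0],[0,0,0]], "turn": [[0,0,0],[0,0,0],[0,0,0],[0,0,0],[0,0,0],[0,0,0]]}}

```text
time_s: 9.62
position: [0.5835, -0.2413, 0.0981]
tool_rot: [[-0.999, -0.033, -0.0], [-0.033, 0.999, -0.0], [0.0, -0.0, -1.0]]
ft_force: [-0.3, -0.2, 0.5]
grip_width: 0.0602
gripper_force: 0.0
```

```bash
python3 - <<'E'
from h import *
st,im,d=shot("wrist"); tube(st,d); print(st["position"],st["tool_rot"]); plan([.5828,-.2413,.014],181.8)
E
```

```text
tube 0.89 1151 zmax 0.0507 ((582.885986328125, -240.9877471923828), 13.247077941894531) mean [ 0.5821 -0.2411  0.0485]
[ 0.58345425 -0.24132262  0.09813468] [[-9.99466566e-01 -3.26585766e-02 -2.23938408e-05]
 [-3.26585764e-02  9.99466566e-01 -8.14291664e-06]
 [ 2.26478313e-05 -7.40722197e-06 -1.00000000e+00]]
t 9.7167 dp cm [0.16 0.09 8.59]
turn [-0.0023  0.0033  0.0011]
```

Emit:
{"op": "move_arm", "data": {"jaw": [6,6,6,6,6,6,1,1,1,1,1,1], "dp": [[0.08,0.04,1.5],[0,0,1.5],[0,0,1.5],[0,0,1.5],[0,0,1.5],[0,0,0.8],[0,0,0],[0,0,0],[0,0,0],[0,0,0],[0,0,0],[0,0,0]], "turn": [[0,0,0],[0,0,0],[0,0,0],[0,0,0],[0,0,0],[0,0,0],[0,0,0],[0,0,0],[0,0,0],[0,0,0],[0,0,0],[0,0,0]], "force": 45}}

```text
time_s: 10.72
position: [0.5832, -0.2416, 0.016]
tool_rot: [[-0.999, -0.032, 0.003], [-0.032, 0.999, -0.002], [-0.002, -0.002, -1.0]]
ft_force: [-1.5, 0.9, 6.6]
grip_width: 0.0253
gripper_force: 44.4
```

Emit:
{"op": "move_arm", "data": {"jaw": [1,1,1,1,1,1,1,1,1,1,1,1], "dp": [[0,0,0],[0,0,0],[0,0,-1],[0,0,-2],[0,0,-2.5],[0,0,-2.5],[0,0,-2.5],[0,0,-2.5],[0,0,-2.5],[0,0,-2],[0,0,-1],[0,0,0]], "turn": [[0,0,0],[0,0,0],[0,0,0],[0,0,0],[0,0,0],[0,0,0],[0,0,0],[0,0,0],[0,0,0],[0,0,0],[0,0,0],[0,0,0]]}}

```text
time_s: 11.72
position: [0.5829, -0.2414, 0.2021]
tool_rot: [[-0.999, -0.032, 0.004], [-0.032, 0.999, -0.003], [-0.004, -0.003, -1.0]]
ft_force: [-0.1, -0.5, -1.3]
grip_width: 0.0252
gripper_force: 44.3
```

```bash
python3 - <<'E'
from h import *
st,im,d=shot("wrist","w5.png"); print(st["position"],st["grip_width"],st["gripper_force"],np.round(st["ft_force"],2))
for o in cams.outline_of("wrist","coin_tube")[:2]:
    P=cloud("wrist",o["mask"],d,st); R=np.array(st["tool_rot"]); L=(P-st["position"])@R
    print(o["p"],len(P),"tool frame lo",np.percentile(L,2,axis=0).round(4),"hi",np.percentile(L,98,axis=0).round(4))
E
```

```text
[ 0.58291692 -0.24141565  0.20206067] 0.025176297495650913 44.288989305496216 [-0.08 -0.47 -1.35]
0.94 4592 tool frame lo [-0.0102 -0.0121 -0.0336] hi [0.0131 0.0111 0.0125]
```

View pics/w5.png

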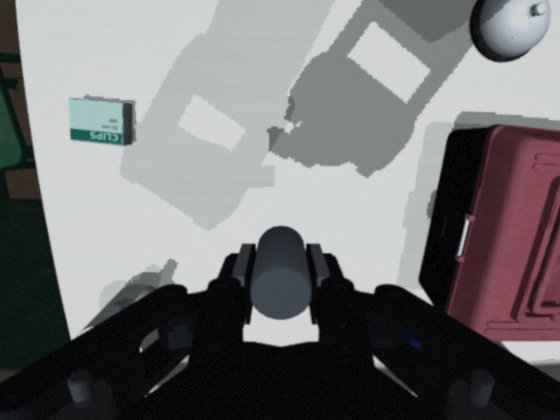

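Picture w5 shows the tube held upright between the pads at (281,275). I'll cross over the box with the tube's underside at about 0.186 m.

Emit:
{"op": "move_arm", "data": {"jaw": [1,1,1,1,1,1,1,1,1,1,1,1], "dp": [[0,1,0],[0,2,0],[-0.1,3,0],[-0.1,3,0],[-0.1,3,0],[-0.1,3,0],[-0.1,3,0],[-0.1,3,0],[-0.1,3,0],[-0.1,3,0],[-0.1,3,0],[-0.1,3,0]], "turn": [[0,0,0],[0,0,0],[0,0,0],[0,0,0],[0,0,0],[0,0,0],[0,0,0],[0,0,0],[0,0,0],[0,0,0],[0,0,0],[0,0,0]]}}

```text
time_s: 12.82
position: [0.5806, 0.0911, 0.1979]
tool_rot: [[-0.999, -0.032, -0.003], [-0.032, 0.999, 0.0], [0.003, 0.0, -1.0]]
ft_force: [0.5, 0.1, -0.7]
grip_width: 0.0254
gripper_force: 44.4
```

Emit:
{"op": "move_arm", "data": {"jaw": [1,1,1,1,1,1,1,1,1,1], "dp": [[0,3,0],[0,3,0],[0,3,0],[0,3,0],[0,2.4,0],[0,1.5,0],[0,0.5,0],[0,0,0],[0,0,0],[0,0,0]], "turn": [[0,0,0],[0,0,0],[0,0,0],[0,0,0],[0,0,0],[0,0,0],[0,0,0],[0,0,0],[0,0,0],[0,0,0]]}}

```text
time_s: 13.65
position: [0.5767, 0.2516, 0.1991]
tool_rot: [[-1.0, -0.031, -0.0], [-0.031, 1.0, -0.0], [0.0, -0.0, -1.0]]
ft_force: [0.0, -0.5, -1.6]
grip_width: 0.025
gripper_force: 44.4
```

```bash
python3 - <<'E'
from h import *
st,im,d=shot("wrist","w6.png"); print(st["position"],st["grip_width"],st["tool_rot"][2])
for q,z in [("ring_rim",.055),("knob_grip",.087)]:
    for o in cams.mark_of("wrist",q)[:1]:
        uv=np.array(o["location"])*[560,420]; print(q,round(o["p"],2),uv.round(1),atz("wrist",uv,z,st).round(4))
deck(d,st);knob(st,d)
plan([.5773,.2531,.12],181.8)
st,im,d=shot("top","t2.png")
o=cams.mark_of("top","ring_rim"); print(o[0]["p"],atz("top",np.array(o[0]["location"])*[560,420],.055)) if o else 0
E
```

```text
[0.57665721 0.25164059 0.19913444] 0.024965311575019442 [ 4.50103173e-04 -4.41807345e-04 -9.99999801e-01]
ring_rim 0.85 [282.6 193.9] [[0.576  0.2529 0.055 ]]
knob_grip 0.57 [283.2  27.4] [[0.4379 0.2489 0.087 ]]
deck rect ((556.9760131835938, 252.76747131347656), (159.89511108398438, 141.5929718017578), 1.4669349193572998)
plane [-0.0011 -0.0005  0.045 ] 12031
knob 0.81 962 ((441.4135437011719, 249.61520385742188), (39.4613151550293, 12.028874397277832), 1.506292462348938)
t 13.85 dp cm [-0.07  0.1   7.94]
turn [-0.0001  0.     -0.0004]
```

View pics/w6.png

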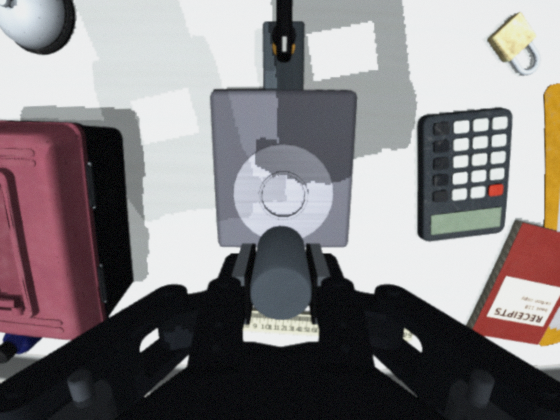

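The ring is at (283,194) in picture w6, free and just in front of the tube in view. Its position agrees with the deck fit, so I'll descend.

Emit:
{"op": "move_arm", "data": {"jaw": [1,1,1,1,1,1,1,1,1], "dp": [[-0.03,0.12,1],[0,0,2],[0,0,2],[0,0,2],[0,0,1.5],[0,0,1],[0,0,0.5],[0,0,0],[0,0,0]], "turn": [[0,0,0],[0,0,0],[0,0,0],[0,0,0],[0,0,0],[0,0,0],[0,0,0],[0,0,0],[0,0,0]]}}

```text
time_s: 14.7
position: [0.5771, 0.2542, 0.0998]
tool_rot: [[-0.999, -0.032, 0.001], [-0.032, 0.999, 0.0], [-0.001, 0.0, -1.0]]
ft_force: [0.0, -0.5, -1.4]
grip_width: 0.0258
gripper_force: 44.4
```

```bash
python3 - <<'E'
from h import *
ps=[]
for i in range(4):
    st,im,d=shot("wrist","w7.png" if i==0 else None); ps.append(st["position"])
    if i==0: st0,d0=st,d
print(np.array(ps).round(4),st["tool_rot"][2])
for o in cams.outline_of("wrist","coin_tube")[:1]:
    P=cloud("wrist",o["mask"],d,st); print(o["p"],"lo",P.min(0).round(4),np.percentile(P,1,axis=0).round(4),"hi",P.max(0).round(4))
plan([.5768,.2531,.081],None,dict(st,position=np.mean(ps,0)))
E
```

```text
[[0.5771 0.2542 0.0998]
 [0.5772 0.2543 0.1002]
 [0.5772 0.2543 0.1004]
 [0.5772 0.2543 0.1003]] [-1.86312291e-03  3.54535270e-04 -9.99998202e-01]
0.62 lo [ 0.5636  0.2373 -0.0018] [0.5639 0.2412 0.0855] hi [0.687  0.2743 0.135 ]
t 14.85 dp cm [ 0.04 -0.12  1.92]
```

View pics/w7.png

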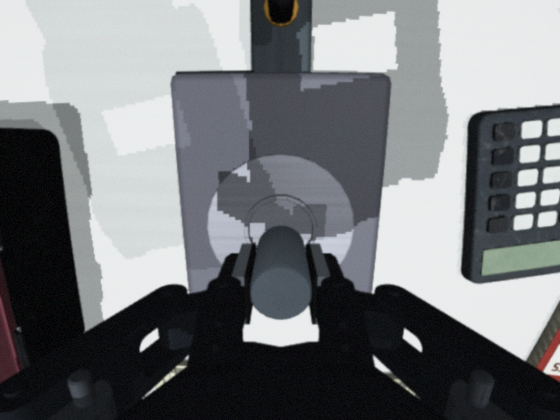

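Picture w7 shows the tube (about column 281) lined up with the ring (columns 248–314). Now the last 1.9 cm.

Emit:
{"op": "move_arm", "data": {"jaw": [1,1,1,1,1,1,1,1], "dp": [[0.02,-0.08,0.5],[0,0,0.6],[0,0,0.5],[0,0,0.3],[0,0,0],[0,0,0],[0,0,0],[0,0,0]], "turn": [[0,0,0],[0,0,0],[0,0,0],[0,0,0],[0,0,0],[0,0,0],[0,0,0],[0,0,0]]}}

```text
time_s: 15.62
position: [0.5767, 0.2534, 0.0806]
tool_rot: [[-0.999, -0.032, 0.0], [-0.032, 0.999, 0.0], [-0.0, 0.0, -1.0]]
ft_force: [0.1, 0.3, -1.9]
grip_width: 0.0251
gripper_force: 44.4
```

```bash
python3 - <<'E'
from h import *
st,im,d=shot("wrist","w8.png"); print(st["position"],st["grip_width"],st["gripper_force"],np.round(st["ft_force"],2))
R=np.array(st["tool_rot"])
for o in cams.outline_of("wrist","coin_tube")[:1]:
    P=cloud("wrist",o["mask"],d,st); P=P[np.hypot(*(P[:,:2]-st["position"][:2]).T)<.017]
    lo=P[:,2].min(); print("bottom",lo,np.percentile(P[:,2],[.5,2]))
    # front surface columns at several heights: y-centre and nearest x
    for z in (.072,.08,.09,.1,.11):
        S=P[abs(P[:,2]-z)<.004]
        if len(S)>20: print(z,len(S),"y",np.percentile(S[:,1],[2,98]).round(4),"xmin",np.percentile(S[:,0],2).round(4))
Q=deck(d,st); a=np.radians(1.45); 
st2,im2,d2=shot("scene")
for o in cams.outline_of("scene","coin_tube")[:1]:
    P=cloud("scene",o["mask"],d2); print("scene tube",o["p"],np.percentile(P,[2,50,98],axis=0).round(4))
for q in ("foot_knob",):
    knob(st,d)
E
```

```text
[0.57671317 0.25339574 0.080561  ] 0.025133408129059166 44.397969245910645 [ 0.13  0.3  -1.92]
bottom 0.04757380537866862 [0.06554274 0.06834155]
0.072 223 y [0.2412 0.2645] xmin 0.5634
0.08 269 y [0.2413 0.2644] xmin 0.5635
0.09 321 y [0.241  0.2645] xmin 0.5635
0.1 391 y [0.241  0.2647] xmin 0.5635
0.11 2904 y [0.2411 0.2643] xmin 0.5639
deck rect ((556.621826171875, 252.8079833984375), (159.73141479492188, 140.47012329101562), 1.8751212358474731)
plane [ 0.0001 -0.0005  0.0451] 28658
scene tube 0.39 [[0.5615 0.2346 0.0117]
 [0.5668 0.2463 0.0856]
 [0.6431 0.3941 0.1155]]
knob 0.7 0 ((0.0, 0.0), (0.0, 0.0), 0.0)
```

View pics/w8.png

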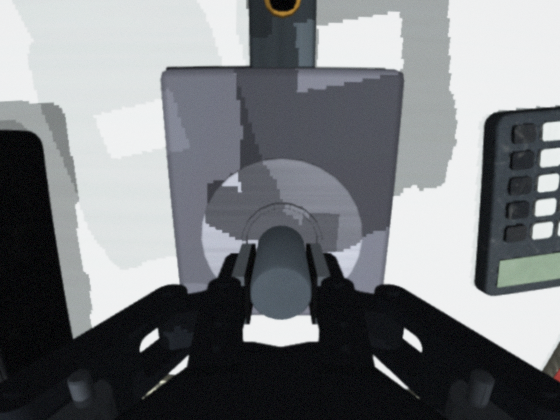

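The tube axis is at (0.5765, 0.2528) and the ring at about (0.577, 0.253). The tube is upright with a gap of about 10 mm, and the deck is still level, so I'm handing it in.

```bash
python3 -c "
from rig import ticket; print(ticket.close_job())"
```

```text
the job is handed in; nothing more can be done
None
```

I turned the foot knob until the deck measured level and let it go, then carried the coin tube over the toolbox; the arm now holds it upright, centred about 1 cm above the ring, and the job is handed in.

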